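# Press the lid home on the open filler tub

### The job

Two tubs of filler and a jar of screws, all with red tops, stand on the bench; one tub's lid has been left standing up from its rim. Press gently on the middle of that lid with the fingertips until it is fully home, then take the hand away. The tub stays standing in its place, nothing is picked up, and the closed tub, the jar, the roll of tape and the tape measure are not touched.

Things in the scene. Friction and masses are not known exactly. Their poses are not given: they have to be found in the camera images.
- open_tub: the filler tub to be closed: blue and white round tub with a red lid, 103 mm across, 70 mm high when shut, 0.28 to 0.52 kg, loose on the bench. Origin: centre of its underside; z up along its axis
- lid_top (a point): centre of the flat top of that tub's red lid (disc of 103 mm diameter, solid, to be pressed with the tool within 25 mm of this middle; while it stands up its off-white plug, 90 mm across, shows below it). It is 70 mm above the tub's origin when the lid is home and higher by the joint value while it stands up
- open_tub_lid (a joint): how far that lid stands up, in m: 0 = fully home, 0.013 to 0.022 at the start. It slides straight down along the tub's axis against about 5 to 6 N of friction, stays where it is left, and does not tilt; the lid itself gives springily under the finger, about 1 mm per 7 N; once home the force climbs past the friction, so about 12 N on the tool means it is home. More than 45 N is too hard
- closed_tub: a second tub of the same kind, its lid already home: 103 mm across, 70 mm high, loose. Origin: centre of its underside. Not to be touched
- screw_jar: clear jar of screws with a red cap, 66 mm across, 76 mm high, loose. Origin: centre of its underside. Not to be touched
- packing_tape: roll of brown packing tape lying flat, 112 mm across, 48 mm high, loose. Origin: centre of its underside. Not to be touched
- tape_measure: yellow tape measure standing on edge, 38 x 78 x 67 mm high, loose. Origin: centre of its underside. Not to be touched

How it is judged:
By the outcome, as a careful person would: the job done as asked, in the order asked, and still so for the second after the job is handed in, with the robot touching nothing.
It also fails if it takes over 32 s, if anything falls off the work surface, if the arm or the gripper's body presses on something with over 40 N, if the wrist force passes 120 N, or if a joint passes its speed limit or range.

### The arm

A 6-joint arm with a two-finger parallel gripper is mounted at the origin on a cart in front of the work surface, level with it; the furniture and walls round the work are solid. World frame = base frame: x ahead of the robot, y to its left, z up, the work surface at z = 0. Lengths are in m, angles in degrees, forces in N, time in s.
With the tool pointing down it reaches from about 0.4 to 0.925 m from the base axis. Payload 12.5 kg.
Tool frame: the origin (TCP) lies midway between the tips of the shut fingers; the grasp point (between the pads) lies 19 mm behind it (manip.grip_point_offset is the distance from the TCP to the grasp point, in m); z points along the fingers, y is the line along which they close (so a half turn about z gives the same grasp; the last joint's range is limited). The gripper opens to 95 mm and grips with 3 to 60 N. Pads are 20 mm wide; open, the fingers measure 119 mm over their backs; the gripper's body (75 mm by 180 mm) begins 59 mm behind the grasp point.
Start: joints at [67.575, 28.126, 89.318, -0, 62.55, -6.05], TCP at [0.176, 0.6, 0.215] pointing down, gripper open.
Joint ranges: [-177.58, 177.58], [-47.91, 125.51], [2.72, 160], [-65.01, 245.01], [3.68, 167.84], [-153.87, 153.87]. Speed limits (degrees/s): [127.2, 127.2, 159.86, 180, 180, 180].

### API

Orientations are given as a 3x3 rotation matrix whose columns are the frame's x, y, z axes.
In Python, from workcell import manip, snapshot, models gives the robot as it stands. The module is installed in compiled form; this text tells all that it offers.
- The arm moves only by the tool arm_command, never from a script. Its argument "plan" is a list of rows, each a list of 7 numbers: the shift along the tool's x, y, z in m, then the turn, a rotation vector about the tool's x, y, z in rad, then the opening, from 0 (shut) to 1 (fully open). In form: [[x, y, z, ax, ay, az, hand], ...]. A call has 1 to 8 rows; each row shifts and turns the commanded pose from where the row before left it, along the tool's axes as they then stand; what a row does not reach is not made up. A row lasts 1/12 s, in which the tool goes at most 41.7 mm and 7.16 degrees, less where a joint would pass 70% of its speed; a pose out of reach is approached as far as the arm can. A call is refused whole if a number of a shift passes 0.0417 or a number of a turn 0.125, either way. A call with a gripper value outside its range is refused whole. The fingers move at their own pace and stop on an object; "squeeze" is the grip in N (left out, the last holds). Time passes only in rows, so rows that do not move let the fingers close. It gives the time, the measured TCP pose, the force, the opening and the grip force at its end, in the units of the state.
- manip.observe(): the state, without advancing time (a new reading comes with each control period).
- snapshot(name): name is "scene" or "top" or "wrist"; returns a dict with "pixels" (420x560x3 uint8, blue, green, red), "z_map" (420x560 float32, m along the optical axis (not along the pixel's ray), 0 where there is no reading), "K" (3x3 intrinsics, pixels), "k1" (the pictures are not rectified: a ray, as slopes to the right and down, at radius r is drawn at 1 + k1 r^2 times it, then the intrinsics apply), "origin" and "attitude" of the camera in the world; the wrist camera has in their place "T_tool_cam" (4x4, takes a point from camera to tool coordinates, whose origin is the TCP and whose axes are the flange's). Camera axes: x right, y down, z forward; pixel columns grow to the right and rows downward; lengths in m; the calibration is good to about 2 mm. A picture is of the moment at which its call begins: read the wrist's pose just before it.
- manip.finish_job(): hands the job in; it is judged then, once.
Trained networks look in the newest picture that a camera, given by its name, has taken for a name from the list of things; names that differ only in an ending like _2 or _b are one class to them, and where a whole thing is asked for, a point or a joint stands for the part that bears it (a point fixed in the world has none). Each returns a list of dicts, best first, with "p" (0 to 1); they miss things now and then, are a little off and sometimes report something else, mostly with a low value. They report only what shows in the picture. A call takes as long as a camera call.
- models.boxes_of(camera, target): "centre" ([x, y, z] in m, in world coordinates, good to about 4 mm: the middle of the surface that is visible of it).
- models.mark_of(camera, target): "centre" ([x, y, z] in m, in world coordinates, good to about 4 mm: a listed point, or the origin of a listed thing).
The state is a dict: "time": time; "joints": joint angles; "qvel": joint speeds; "effort": joint torques, N m; "position": TCP position; "eef_rot": TCP orientation; "force": force on the tool from outside, world axes, zero at the start; "wrist_torque": the same for the moment, N m; "finger_gap": finger opening in m; "finger_force": force on a finger pad.
Only numpy, scipy, OpenCV 4.12 (cv2) and the standard library are available. Lean on these libraries where they do the work, as an engineer would, in place of code of your own. Each camera call takes 0.05 s, during which the arm holds its last target. There are 200 camera calls.

## Working session

There is one attempt and no reset: what is moved stays moved. The work goes in short steps, Python scripts to look and compute and a tool call to move; the robot and the scene stay as the last step left them, time stands still between calls to the robot, and variables do not carry over. Pictures are saved under pics/ and viewed, at most 10 in all, crops included, and the job is handed in when it is done.

Besides the shell and the picture viewer there is one more tool, called as name(argument=value, ...) on one line, values as JSON. arm_command: Moves the arm, as the interface text tells. Its arguments: {"type":"object","properties":{"plan":{"type":"array"},"squeeze":{"type":"number"}},"required":["plan"]}

```bash
mkdir -p pics; python3 - <<'E'
from workcell import manip, snapshot, models
import cv2,numpy as np
s=manip.observe(); print(s['time'],s['position'],np.round(s['eef_rot'],3).tolist(),s['force'],s['finger_gap'])
ims=[]
for c in("scene","top"):
    d=snapshot(c); ims.append(d['pixels']); print(c,d['origin'])
    for t in("lid_top","open_tub","closed_tub","screw_jar","packing_tape","tape_measure"):
        print(t,[(np.round(r['centre'],3).tolist(),round(r['p'],2)) for r in models.mark_of(c,t)[:3]])
for n,i in zip(("scene","top"),ims): cv2.imwrite(f'pics/{n}.png',i)
E
```

```text
0.0 [0.17607868 0.59940919 0.2140277 ] [[-0.959, 0.282, -0.0], [0.282, 0.959, -0.001], [0.0, -0.001, -1.0]] [0.08653905 0.0116323  0.4484827 ] 0.09516125986833741
scene [0.22562619 0.95594197 1.02336692]
lid_top [([0.55, 0.014, 0.087], 0.9)]
open_tub [([0.55, 0.016, 0.003], 0.68)]
closed_tub [([0.519, -0.178, -0.002], 0.82)]
screw_jar [([0.53, 0.228, -0.002], 0.69)]
packing_tape [([0.424, 0.379, 0.001], 0.85)]
tape_measure [([0.457, -0.344, 0.001], 0.59)]
top [0.42872145 0.04006304 1.42722927]
lid_top [([0.551, 0.016, 0.089], 0.76)]
open_tub [([0.55, 0.015, 0.003], 0.91)]
closed_tub [([0.525, -0.185, 0.001], 0.63)]
screw_jar [([0.53, 0.233, -0.0], 0.93), ([0.424, 0.375, 0.0], 0.62)]
packing_tape [([0.421, 0.377, 0.002], 0.88)]
tape_measure [([0.455, -0.346, -0.003], 0.78)]
```

View pics/scene.png

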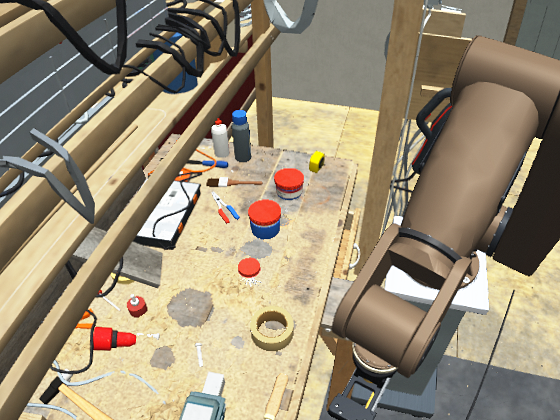

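View pics/top.png

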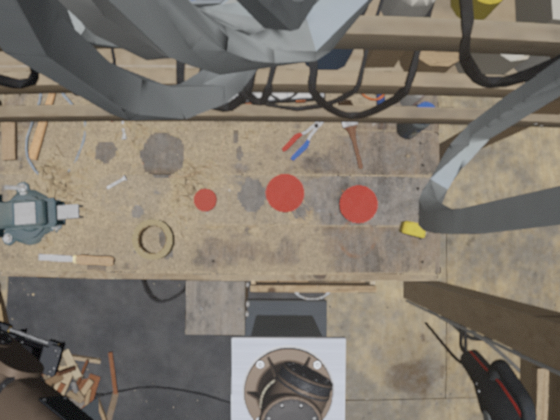

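The views agree: the candidate lid is at scene pixel (265,210) / top pixel (285,193), and the second tub at (289,178) / (358,204). Next I check the lid heights by depth, and what stands high near the sweep path.

```bash
cat > h.py <<'E'
import numpy as np,cv2
def cloud(d,T=None):
    K=np.array(d['K']);z=d['z_map'];h,w=z.shape
    v,u=np.mgrid[:h,:w]
    p=cv2.undistortPoints(np.stack([u,v],-1).reshape(-1,1,2).astype(float),K,np.array([d['k1'],0,0,0.])).reshape(h,w,2)
    P=np.dstack([p*z[...,None],z])
    R,o=(np.array(d['attitude']),np.array(d['origin'])) if T is None else (T[:3,:3],T[:3,3])
    W=P@R.T+o; W[z==0]=np.nan
    return W
def red(b):
    b=b.astype(int); return (b[...,2]>130)&(b[...,1]<80)&(b[...,0]<80)
E
python3 - <<'E'
from workcell import manip, snapshot, models
from h import *
for c in("top","scene"):
    d=snapshot(c);W=cloud(d);m=red(d['pixels'])
    n,l,st,ce=cv2.connectedComponentsWithStats(m.astype(np.uint8))
    for i in range(1,n):
        if st[i,4]>150:
            q=W[l==i]; print(c,np.round(ce[i]),st[i,4],np.round(np.nanmedian(q,0),3),np.round((np.nanpercentile(q,1,0)+np.nanpercentile(q,99,0))/2,3))
    r=np.hypot(W[...,0],W[...,1])
    s=(W[...,2]>.1)&(r<1.1)&(W[...,0]>.3)
    for x in np.arange(.3,1.1,.1):
        t=s&(abs(W[...,0]-x-.05)<.05); q=W[t]
        if len(q)>20: print(round(x,1),len(q),np.round(np.percentile(q,[2,98],axis=0),2).tolist())
E
```

```text
0.4 5958 [[0.44, -0.21, 0.11], [0.5, 0.75, 1.01]]
0.5 28755 [[0.52, -0.28, 0.57], [0.6, 0.2, 1.18]]
0.6 30371 [[0.6, -0.5, 0.4], [0.69, 0.53, 1.03]]
0.7 8895 [[0.71, -0.45, 0.2], [0.8, 0.59, 0.77]]
0.8 586 [[0.8, -0.35, 0.11], [0.82, 0.61, 0.68]]
scene [288. 179.] 427 [ 0.52  -0.173  0.07 ] [ 0.522 -0.18   0.066]
scene [265. 212.] 574 [0.544 0.025 0.088] [0.547 0.018 0.083]
scene [102. 338.] 380 [0.822 0.542 0.06 ] [0.824 0.538 0.054]
scene [125. 339.] 242 [0.776 0.515 0.033] [0.777 0.515 0.031]
0.4 1169 [[0.45, -0.21, 0.1], [0.5, 0.69, 0.66]]
0.5 910 [[0.5, -0.29, 0.1], [0.6, 0.69, 0.62]]
0.6 30726 [[0.65, -0.48, 0.4], [0.69, 0.83, 0.86]]
0.7 26058 [[0.71, -0.47, 0.19], [0.8, 0.72, 0.84]]
0.8 3994 [[0.8, -0.33, 0.11], [0.89, 0.67, 0.57]]
0.9 984 [[0.9, -0.1, 0.14], [1.0, 0.42, 0.52]]
1.0 24 [[1.0, -0.08, 0.1], [1.02, 0.39, 0.45]]
```

Depth confirms it: the lid top is at z≈0.088 (about 18 mm up) near (0.548, 0.016), and the closed tub is at 0.070. One check of overhead clearance along the path.

```bash
python3 - <<'E'
from workcell import manip, snapshot, models
from h import *
Q=[]
for c in("top","scene"):
    Q.append(cloud(snapshot(c)).reshape(-1,3))
Q=np.vstack(Q);Q=Q[np.isfinite(Q).all(1)]
print('lowest/x: y-band, z-band -> 1pct min x, count')
for y in np.arange(-.3,.6,.15):
    row=[]
    for z in np.arange(.1,1.2,.1):
        q=Q[(Q[:,1]>=y)&(Q[:,1]<y+.15)&(Q[:,2]>=z)&(Q[:,2]<z+.1)&(Q[:,0]>.3)&(Q[:,0]<1)]
        row.append((round(float(np.percentile(q[:,0],1)),2),len(q)) if len(q)>15 else '-')
    print(round(y,2),row)
E
```

```text
lowest/x: y-band, z-band -> 1pct min x, count
-0.3 ['-', '-', '-', (0.66, 2564), (0.49, 2997), (0.45, 4998), (0.44, 2619), (0.44, 5546), (0.44, 2059), (0.44, 447), '-']
-0.15 ['-', '-', '-', (0.67, 2952), (0.64, 1556), (0.65, 4613), (0.76, 296), (0.67, 3019), '-', (0.58, 1306), '-']
0.0 ['-', '-', (0.67, 24), (0.67, 3234), (0.64, 384), (0.64, 3665), (0.74, 573), '-', (0.53, 2928), (0.53, 7447), (0.54, 7646)]
0.15 [(0.94, 121), '-', (0.67, 34), (0.67, 3257), (0.64, 200), (0.65, 3454), (0.74, 1187), (0.67, 49), (0.59, 16), (0.52, 3560), (0.53, 6113)]
0.3 [(0.86, 609), '-', '-', (0.67, 4459), (0.78, 471), (0.67, 3979), (0.64, 3181), (0.65, 1026), '-', '-', '-']
0.45 [(0.48, 117), '-', (0.67, 34), (0.67, 5985), (0.64, 870), (0.65, 5846), (0.64, 3342), (0.65, 4369), '-', '-', '-']
```

arm_command(plan=[[0,0,0,0,0,0,0]])

```text
time: 0.98
position: [0.1762, 0.5997, 0.2147]
eef_rot: [[-0.959, 0.282, 0.0], [0.282, 0.959, 0.0], [0.0, 0.0, -1.0]]
force: [-0.7, 0.1, 0.5]
finger_gap: 0.0919
finger_force: 0.0
```

Beams have their front faces at x≈0.64–0.67, z 0.4–0.65, close to the wrist. I'll press slightly on the near side of the middle and tilt the tool so the wrist stays back. First I yaw to line up the axes, then travel.

arm_command(plan=[[0,0,0,0,0,-0.095,0],[0,0,0,0,0,-0.095,0],[0,0,0,0,0,-0.096,0],[-0.02,-0.0325,0,0,0,0,0],[-0.02,-0.0325,0,0,0,0,0],[-0.02,-0.0325,0,0,0,0,0],[-0.02,-0.0325,0,0,0,0,0],[-0.02,-0.0325,0,0,0,0,0]])

```text
time: 1.65
position: [0.2767, 0.4357, 0.2147]
eef_rot: [[-1.0, -0.001, 0.0], [-0.001, 1.0, 0.0], [-0.0, 0.0, -1.0]]
force: [0.6, 0.8, -0.5]
finger_gap: 0.0404
finger_force: 0.0
```

arm_command(plan=[[-0.02,-0.0325,0,0,0,0,0],[-0.02,-0.0325,0,0,0,0,0],[-0.02,-0.0325,0,0,0,0,0],[-0.02,-0.0325,0,0,0,0,0],[-0.02,-0.0325,0,0,0,0,0],[-0.02,-0.0325,0,0,0,0,0],[-0.02,-0.0325,0,0,0,0,0],[0,0,0,0,0,0,0]])

```text
time: 2.32
position: [0.4191, 0.2055, 0.2148]
eef_rot: [[-1.0, 0.004, 0.001], [0.004, 1.0, -0.0], [-0.001, -0.0, -1.0]]
force: [-0.5, -0.4, -0.1]
finger_gap: 0.0002
finger_force: 0.0
```

arm_command(plan=[[0,0,0,0,-0.09,0,0],[0,0,0,0,-0.09,0,0],[-0.016,-0.0316,0.003,0,0,0,0],[-0.016,-0.0316,0.003,0,0,0,0],[-0.016,-0.0316,0.003,0,0,0,0],[-0.016,-0.0316,0.003,0,0,0,0],[-0.016,-0.0316,0.003,0,0,0,0],[-0.016,-0.0316,0.003,0,0,0,0]])

```text
time: 2.98
position: [0.5145, 0.0187, 0.2143]
eef_rot: [[-0.984, -0.0, 0.18], [-0.0, 1.0, 0.0], [-0.18, 0.0, -0.984]]
force: [0.7, 0.8, 0.6]
finger_gap: 0.0008
finger_force: 0.0
```

```bash
python3 - <<'E'
from workcell import manip, snapshot, models
from h import *
s=manip.observe();T=np.eye(4);T[:3,:3]=s['eef_rot'];T[:3,3]=s['position']
print(s['position'],np.round(s['eef_rot'],3).tolist(),s['force'],s['joints'])
d=snapshot('wrist');W=cloud(d,T@np.array(d['T_tool_cam']));m=red(d['pixels'])
cv2.imwrite('pics/w.png',d['pixels'])
print(np.round(d['T_tool_cam'],3).tolist())
print([(np.round(r['centre'],3).tolist(),round(r['p'],2)) for r in models.mark_of('wrist','lid_top')])
e=snapshot('scene');cv2.imwrite('pics/s2.png',e['pixels'])
n,l,st,ce=cv2.connectedComponentsWithStats(m.astype(np.uint8))
for i in range(1,n):
    if st[i,4]>300:
        q=W[l==i]; print(np.round(ce[i]),st[i,4],np.round(np.nanmedian(q,0),4),np.round(np.nanpercentile(q,[1,99],axis=0),3).tolist())
cv2.imwrite('pics/both.png',np.hstack([cv2.resize(d['pixels'],(400,300)),cv2.resize(e['pixels'],(400,300))]))
E
```

```text
[0.51453104 0.01869661 0.21434969] [[-0.984, -0.0, 0.18], [-0.0, 1.0, 0.0], [-0.18, 0.0, -0.984]] [0.6577057  0.760396   0.59073957] [ -5.83779768  15.57739277 111.1176741    1.55521654  43.01897597
 -96.89968552]
[[0.0, -0.955, -0.296, 0.085], [1.0, -0.0, 0.001, -0.0], [-0.001, -0.296, 0.955, -0.17], [0.0, 0.0, 0.0, 1.0]]
[([0.546, 0.013, 0.085], 0.94)]
[ 72. 177.] 7657 [ 0.5165 -0.1833  0.0681] [[0.472, -0.231, 0.066], [0.567, -0.135, 0.07]]
[271. 208.] 6455 [0.542  0.0126 0.0861] [[0.498, -0.032, 0.082], [0.591, 0.057, 0.088]]
```

View pics/both.png

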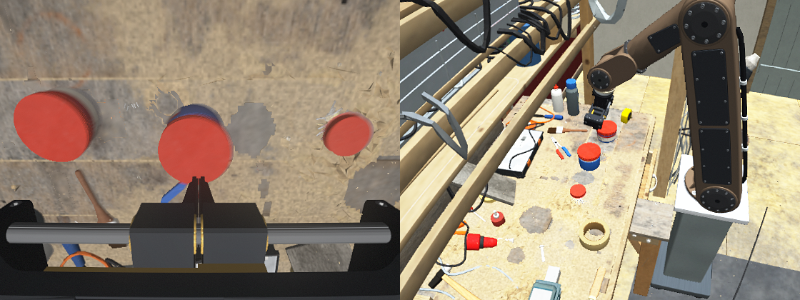

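The wrist view (left) shows the lid at about (195,150), the closed tub at (52,125), the jar at (347,133), and the shut fingers at (197,182). The scene view shows the wrist clear of the beams. Lid centre is ≈(0.546, 0.014), top ≈0.087. Descending to z≈0.10 above it.

arm_command(plan=[[-0.001,-0.0012,0.029,0,0,0,0],[-0.001,-0.0012,0.029,0,0,0,0],[-0.001,-0.0012,0.029,0,0,0,0],[-0.001,-0.0012,0.029,0,0,0,0],[0,0,0,0,0,0,0],[0,0,0,0,0,0,0]])

```text
time: 3.63
position: [0.5379, 0.0163, 0.1002]
eef_rot: [[-0.984, -0.001, 0.176], [-0.001, 1.0, 0.001], [-0.176, 0.001, -0.984]]
force: [0.0, 0.3, 0.7]
finger_gap: 0.0004
finger_force: 0.0
```

arm_command(plan=[[0.0005,0,0.003,0,0,0,0],[0.0005,0,0.003,0,0,0,0],[0.0005,0,0.003,0,0,0,0],[0.0005,0,0.003,0,0,0,0],[0.0004,0,0.002,0,0,0,0],[0.0004,0,0.002,0,0,0,0],[0.0004,0,0.002,0,0,0,0],[0.0004,0,0.002,0,0,0,0]])

```text
time: 4.3
position: [0.5391, 0.0154, 0.0809]
eef_rot: [[-0.984, -0.0, 0.181], [-0.0, 1.0, 0.0], [-0.181, 0.0, -0.984]]
force: [-0.1, 0.9, 5.5]
finger_gap: 0.0006
finger_force: 2.9
```

Contact at 5.5 N: the lid is sliding. Continuing down.

arm_command(plan=[[0.0004,0,0.002,0,0,0,0],[0.0004,0,0.002,0,0,0,0],[0.0004,0,0.002,0,0,0,0],[0.0004,0,0.002,0,0,0,0],[0.0002,0,0.001,0,0,0,0],[0,0,0,0,0,0,0]])

```text
time: 4.8
position: [0.5391, 0.0154, 0.0717]
eef_rot: [[-0.984, 0.0, 0.181], [0.0, 1.0, 0.0], [-0.181, 0.0, -0.984]]
force: [-0.1, 2.1, 4.7]
finger_gap: 0.0008
finger_force: 2.6
```

arm_command(plan=[[0.0002,0,0.001,0,0,0,0],[0.0002,0,0.001,0,0,0,0],[0,0,0,0,0,0,0]])

```text
time: 5.05
position: [0.5391, 0.0154, 0.07]
eef_rot: [[-0.983, -0.0, 0.181], [-0.0, 1.0, 0.0], [-0.181, 0.0, -0.983]]
force: [-0.1, 2.0, 10.9]
finger_gap: 0.0002
finger_force: 5.2
```

arm_command(plan=[[0.0002,0,0.001,0,0,0,0],[0,0,0,0,0,0,0]])

```text
time: 5.22
position: [0.5391, 0.0154, 0.0692]
eef_rot: [[-0.983, -0.0, 0.181], [-0.0, 1.0, 0.0], [-0.181, -0.0, -0.983]]
force: [-2.7, 1.6, 14.4]
finger_gap: 0.0008
finger_force: 7.2
```

14.4 N is past the 12 N mark, so the lid is home. Retreating straight up.

arm_command(plan=[[-0.0004,0,-0.002,0,0,0,0],[-0.001,0,-0.006,0,0,0,0],[-0.003,0,-0.018,0,0,0,0],[-0.005,0,-0.028,0,0,0,0],[-0.005,0,-0.028,0,0,0,0],[-0.005,0,-0.028,0,0,0,0],[0,0,0,0,0,0,0],[0,0,0,0,0,0,0]])

```text
time: 5.88
position: [0.5382, 0.0153, 0.1813]
eef_rot: [[-0.983, -0.0, 0.182], [-0.0, 1.0, -0.0], [-0.182, -0.0, -0.983]]
force: [-0.3, -0.2, -0.5]
finger_gap: 0.0006
finger_force: 0.0
```

```bash
python3 - <<'E'
from workcell import manip, snapshot, models
from h import *
s=manip.observe();T=np.eye(4);T[:3,:3]=s['eef_rot'];T[:3,3]=s['position']
print(s['position'],s['force'])
d=snapshot('wrist');W=cloud(d,T@np.array(d['T_tool_cam']));m=red(d['pixels'])
cv2.imwrite('pics/w2.png',d['pixels'])
n,l,st,ce=cv2.connectedComponentsWithStats(m.astype(np.uint8))
for i in range(1,n):
    if st[i,4]>300:
        q=W[l==i]; print(np.round(ce[i]),st[i,4],np.round(np.nanmedian(q,0),4),np.round(np.nanpercentile(q,[1,99],axis=0),3).tolist())
E
```

```text
[0.53823604 0.01527536 0.18131538] [-0.29640143 -0.18698955 -0.46401918]
[ 50. 166.] 9496 [ 0.5175 -0.1807  0.068 ] [[0.472, -0.226, 0.066], [0.567, -0.135, 0.07]]
[277. 190.] 7130 [0.5397 0.014  0.0682] [[0.497, -0.032, 0.06], [0.593, 0.062, 0.07]]
[543. 163.] 544 [0.5116 0.2378 0.075 ] [[0.499, 0.218, 0.073], [0.527, 0.254, 0.077]]
```

View pics/w2.png

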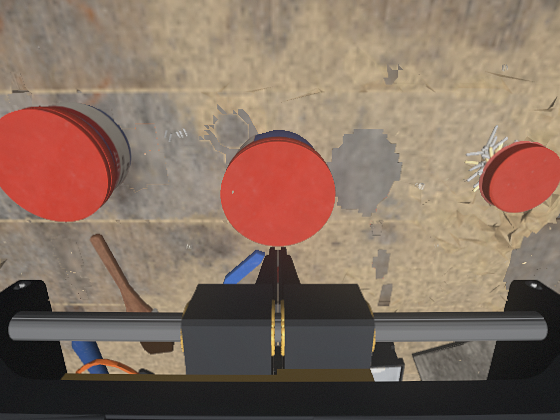

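The lid, at pixel (277,190), now measures z=0.068, the same as the closed tub at (50,166). The tub hasn't moved and the hand is clear.

```bash
python3 -c "
from workcell import manip
print(manip.finish_job())"
```

```text
the job is handed in; nothing more can be done
None
```

The raised lid is pressed fully home (14.4 N at the end, its top now level with the closed tub's), the tub stayed in place, the hand is clear with nothing else touched, and the job is handed in.

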